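# Press a carved rosette home in a ratchet clamp, then release the clamp

### The arm

A 6-joint arm with a two-finger parallel gripper is mounted at the origin on the work surface. World frame = base frame: x ahead of the robot, y to its left, z up, the work surface at z = 0. Lengths are in m, angles in rad, forces in N, time in s.
With the tool pointing down it reaches from about 0.25 to 0.725 m from the base axis. Payload 4 kg.
Tool frame: the origin (TCP) lies midway between the tips of the shut fingers; the grasp point (between the pads) lies 19 mm behind it; z points along the fingers, y is the line along which they close (so a half turn about z gives the same grasp; the last joint's range is limited). The gripper opens to 85 mm and grips with 20 to 120 N. Pads are 22 mm wide; open, the fingers measure 114 mm over their backs; the gripper's body (76 mm by 85 mm) begins 54 mm behind the grasp point. The pads swing forward as they close: fully open they stand 13 mm farther back than shut.
Start: joints at [1.336, 0.241, 0.005, 1.335, 0, 1.571], TCP at [0.116, 0.486, 0.231] pointing down, gripper open.
Joint ranges: [-2.72, 2.72], [-1.05, 1.87], [-1.09, 1.28], [-1.99, 2.15], [-1.42, 1.44], [-3.14, 3.14]. Speed limits (rad/s): [2.79, 2.79, 3.14, 3.14, 3.14, 3.14].

### API

Orientations are given as a unit quaternion [x, y, z, w].
In Python, from workcell import get_obs, camera, job_done, silhouettes gives the robot as it stands. The module is installed in compiled form; this text tells all that it offers.
- The arm moves only by the tool drive_tool, never from a script. Its argument "increments" is a list of rows, each a list of 3 entries, a list of its own where there are three numbers: the shift along the world's x, y, z in mm, then the turn, a rotation vector about the world's x, y, z in degrees, then the opening, from 0 (shut) to 1 (fully open). A call has 1 to 8 rows; each row shifts and turns the commanded pose from where the row before left it; what a row does not reach is not made up. A row lasts 1/12 s, in which the tool goes at most 41.7 mm and 7.16 degrees, less where a joint would pass 70% of its speed; a pose out of reach is approached as far as the arm can. A call is refused whole if a number of a shift passes 41.7 or a number of a turn 7.16, either way. A call with a gripper value outside its range is refused whole. The fingers move at their own pace and stop on an object; the grip force is fixed at half the most. Time passes only in rows, so rows that do not move let the fingers close. It gives the time, the measured TCP pose, the force, the opening and the grip force at its end, in the units of the state.
- get_obs(): the state, without advancing time (a new reading comes with each control period).
- camera(name): name is "scene" or "top" or "wrist"; returns a dict with "image" (420x560x3 uint8, red, green, blue), "K" (3x3 intrinsics, pixels), "view" (4x4, takes a point from world to camera coordinates). Camera axes: x right, y down, z forward; pixel columns grow to the right and rows downward; lengths in m; the calibration is good to about 2 mm. A picture is of the moment at which its call begins. There is no depth.
- job_done(): hands the job in; it is judged then, once.
Trained networks look in a picture, given as the dict that the camera call returned (one of the last four; its "shot" number tells which), for a name from the list of things; names that differ only in an ending like _2 or _b are one class to them, and where a whole thing is asked for, a point or a joint stands for the part that bears it (a point fixed in the world has none). Each returns a list of dicts, best first, with "conf" (0 to 1); they miss things now and then, are a little off and sometimes report something else, mostly with a low value. They report only what shows in the picture. A call takes as long as a camera call. They do not tell look-alikes from the thing itself.
- silhouettes(query, picture): "region" (420x560 bool, what is visible of it) and "bbox" ([left, top, right, bottom] in pixels, round what is visible of it).
The state is a dict: "clock": time; "joint_pos": joint angles; "joint_vel": joint speeds; "tau": joint torques, N m; "eef_pos": TCP position; "tool_rot": TCP orientation; "ft_force": force on the tool from outside, world axes, zero at the start; "ft_torque": the same for the moment, N m; "grip_width": finger opening in m; "grasp_force": force on a finger pad.
Only numpy, scipy, OpenCV 4.12 (cv2) and the standard library are available. Lean on these libraries where they do the work, as an engineer would, in place of code of your own. Each camera call takes 0.05 s, during which the arm holds its last target. There are 200 camera calls.

### The job

Use the ratchet clamp on the carving bench to press the dark rosette fully home, flush against its pale blank: push the blue disc of the swinging handle towards the red one until the rosette is seated and the ratchet holds it by itself, squeezing gently enough not to dent it. Take your hand off and leave it locked for two seconds, then press the red disc down, sideways to the clamp, to unhook the ratchet so that the handle swings fully open again, clear of the rosette. Touch only the clamp, and leave the blank standing in its cradle and the other bench things where they are.

Things in the scene. Friction and masses are not known exactly. Their poses are not given: they have to be found in the camera images.
- clamp: Large steel scissor clamp with a ratchet, lying flat on a brown board 350 x 190 x 15 mm, all screwed down. Origin: on the pivot axis at table height; z up, +x from pivot to jaws, -x to the handles, +y to the side of the blue disc when open. An adjustable brass stop screw on the fixed jaw, facing -y, backs the blank; its setting varies by 10 mm and is not measured.
- swing (a joint): Angle q of the swinging half about the pivot: 0 = fully open (sprung back to it), up to 0.5 rad as the blue disc is pushed to -y. Blue disc centre in the clamp frame: (-205 cos(0.40-q), 205 sin(0.40-q)) mm. From q = 0.13 a ratchet tooth catches every 0.033 rad: clicks on the way in, holds on the way back. The rosette is home at q = 0.22 to 0.42, depending on the stop screw.
- push_disc (a point): Centre of the top of the blue disc (36 mm across, z 47 to 71 mm above the table, free space below to the board at 15 mm) at the end of the swinging handle. Push its rim sideways with the shut fingers to close the clamp. Push felt here: 3 N free, 0 to 5 N over the teeth, rising about 1.2 N per 0.01 rad once the pad bears on the rosette.
- release_disc (a point): Centre of the top of the red disc (36 mm across, 10 mm thick, top at z 57 mm) at the end of the other handle, at (-192, -72) mm in the clamp's frame. That handle is springy: pressed down, it takes 2 N to start, 5 to 7 N and 4 to 5 mm to unhook the teeth, and stops 16 mm down at 12 N. Once unhooked, the swinging handle springs open by itself; the red disc rises again when let go.
- rack_end (a point): Free end of the toothed bar (10 mm wide, z 48 to 60 mm, teeth upwards), an arc of 165 mm radius about the pivot, carried by the springy handle with the red disc and running under the swinging handle. Keep the fingers at the discs, outside this arc. It dips 3 mm at each click.
- jaw_pad: Black rubber ball pad, 20 mm across, at z 55 mm, sprung (8 N/mm), on the swinging jaw 60 mm from the pivot; it presses on the rosette. Origin on the pivot axis. Felt at the blue disc, the rosette slides in at 8 to 12 N; once it is home the push rises again: 14 to 15 N is firm, and about 18 N (50 N here at the pad) dents it.
- blank: Pale wooden block 60 (x) x 36 (y) x 45 (z) mm, about 0.09 kg, standing loosely on a plywood cradle (top at z 35 mm) between the jaws, between two low cheeks; its back faces the stop screw with 1 to 2 mm play. Origin: centre of its underside; axes about those of the clamp.
- rosette (a joint): How far the dark rosette (28 mm disc, 5 mm thick, on a tight dowel in the middle of the blank's -y face, 20 mm above its underside) is pushed in, in m: 0 = stands 6 mm off the face, 0.006 = fully home, flush on the face. Starts at 0 to 0.003. Tight: it moves only under 24 N or more and stays where it is left.
- gouge: Carving gouge lying on the table right of the board (-y side): 240 mm long, wooden handle 28 mm thick. Origin under its middle. Bystander.
- wax_tin: Green tin 66 mm across, 32 mm high, left of the board (+y). Origin: centre of its underside. Bystander.
- offcut: Dark wood offcut 70 x 35 x 25 mm, left of the board (+y). Origin: centre of its underside. Bystander.
Things that resemble listed ones, but are neither listed nor needed, are in the scene too. Of the things shaped like the blank, the wooden one is meant.

How it is judged:
By the outcome, as a careful person would: the job done as asked, in the order asked, and still so for the second after the job is handed in, with the robot touching nothing.
It also fails if it takes over 72 s, if anything falls off the work surface, if the arm or the gripper's body presses on something with over 40 N, if the wrist force passes 120 N, or if a joint passes its speed limit or range.

## Working session

There is one attempt and no reset: what is moved stays moved. The work goes in short steps, Python scripts to look and compute and a tool call to move; the robot and the scene stay as the last step left them, time stands still between calls to the robot, and variables do not carry over. Pictures are saved under pics/ and viewed, at most 10 in all, crops included, and the job is handed in when it is done.

Besides the shell and the picture viewer there is one more tool, called after ">>>" by a JSON object that holds its "fn" and its "kwargs", one argument or row to a line. drive_tool: Moves the arm, as the interface text tells. Its arguments: {"type":"object","properties":{"increments":{"type":"array"}},"required":["increments"]}

```bash
mkdir -p pics
cat > h.py <<'E'
import numpy as np,cv2
from workcell import *
def ray(c,u,v,z):
    K=np.array(c["K"]);V=np.array(c["view"]);R=V[:3,:3];t=V[:3,3]
    o=-R.T@t;d=R.T@np.linalg.solve(K,[u,v,1]);return o+d*(z-o[2])/d[2]
def proj(c,p):
    V=np.array(c["view"]);q=V[:3,:3]@np.array(p)+V[:3,3];q=np.array(c["K"])@q;return q[:2]/q[2]
def save(c,n,f=1):
    cv2.imwrite("pics/"+n,cv2.resize(c["image"][:,:,::-1],None,fx=f,fy=f,interpolation=cv2.INTER_CUBIC))
E
python3 - <<'E'
from h import *
np.set_printoptions(precision=4,suppress=True)
H={"push_disc":.071,"release_disc":.057,"rack_end":.06,"blank":.08,"rosette":.055,"jaw_pad":.055,"gouge":.015,"wax_tin":.032,"offcut":.025}
for n in("top","scene"):
    c=camera(n);save(c,n+".png",1.4)
    for k,z in H.items():
        for d in silhouettes(k,c)[:3]:
            m=d["region"];v,u=np.nonzero(m)
            print(n,k,round(d["conf"],2),d["bbox"],m.sum(),ray(c,u.mean(),v.mean(),z)[:2])
o=get_obs();print(o["clock"],o["eef_pos"],o["tool_rot"],o["ft_force"])
E
```

```text
top push_disc 0.56 [257.5, 169.6, 309.8, 306.9] 1218 [0.5687 0.0058]
top push_disc 0.49 [351.9, 107.5, 375.0, 216.4] 873 [ 0.7061 -0.1649]
top release_disc 0.79 [279.4, 221.9, 350.4, 298.2] 908 [ 0.5096 -0.069 ]
top rack_end 0.97 [245.8, 155.0, 355.8, 327.0] 13961 [ 0.5595 -0.024 ]
top blank 0.93 [275.0, 155.5, 294.4, 188.7] 628 [0.7043 0.0071]
top blank 0.79 [386.8, 253.9, 422.3, 287.8] 687 [ 0.5014 -0.2288]
top blank 0.56 [157.8, 277.8, 195.1, 311.2] 722 [0.469  0.2168]
top rosette 0.37 [181.2, 278.2, 189.2, 290.0] 37 [0.4872 0.2062]
top jaw_pad 0.65 [297.7, 169.4, 307.8, 179.0] 67 [ 0.7093 -0.0395]
top jaw_pad 0.58 [189.4, 226.0, 216.5, 260.6] 579 [0.5701 0.1635]
top gouge 0.87 [351.6, 107.6, 376.0, 213.1] 886 [ 0.7289 -0.1747]
top wax_tin 0.69 [195.2, 169.8, 229.0, 207.9] 740 [0.6907 0.1529]
top offcut 0.73 [193.6, 226.5, 218.9, 260.0] 597 [0.5752 0.166 ]
top offcut 0.5 [247.0, 154.0, 355.0, 325.6] 13921 [ 0.5654 -0.026 ]
scene push_disc 0.93 [222.5, 160.3, 303.6, 259.0] 809 [ 0.6002 -0.0027]
scene push_disc 0.16 [200.4, 154.0, 294.4, 290.5] 9849 [ 0.6347 -0.0149]
scene release_disc 0.66 [219.0, 156.3, 278.7, 215.9] 693 [ 0.514  -0.0652]
scene rack_end 0.79 [200.9, 151.6, 297.0, 286.2] 9871 [ 0.6275 -0.0168]
scene blank 0.63 [238.0, 237.3, 264.2, 275.7] 711 [0.7235 0.009 ]
scene blank 0.6 [161.4, 163.0, 184.3, 191.0] 499 [ 0.5482 -0.2197]
scene rosette 0.6 [240.1, 249.5, 242.0, 259.6] 43 [ 0.7129 -0.0191]
scene jaw_pad 0.51 [225.9, 249.9, 237.5, 255.1] 53 [ 0.7083 -0.0417]
scene jaw_pad 0.29 [323.3, 208.1, 346.4, 241.5] 537 [0.606  0.1654]
scene jaw_pad 0.17 [223.5, 160.7, 301.3, 257.8] 1023 [ 0.5956 -0.0075]
scene gouge 0.58 [151.2, 220.7, 185.5, 327.8] 776 [ 0.7385 -0.1782]
scene wax_tin 0.97 [309.8, 255.1, 336.7, 284.1] 811 [0.705  0.1534]
scene offcut 0.89 [322.4, 210.0, 344.4, 242.6] 528 [0.5866 0.1672]
1.0 [0.1163 0.4863 0.2313] [ 0.1172  0.9931 -0.     -0.    ] [ 0.0507  0.269  -0.0967]
```

View pics/top.png

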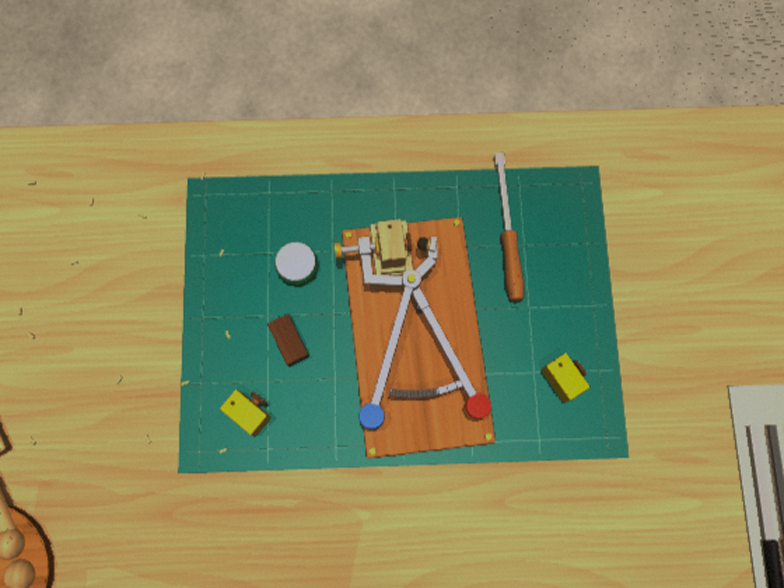

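Run:
```python
from h import *
np.set_printoptions(precision=4,suppress=True)
cs={n:camera(n) for n in("top","scene")}
for n,c in cs.items():
    hsv=cv2.cvtColor(c["image"],cv2.COLOR_RGB2HSV)
    for name,lo,hi,z in(("blue",(100,120,40),(125,255,255),.071),("red",(0,150,60),(6,255,255),.057),("red2",(174,150,60),(180,255,255),.057),):
        m=cv2.inRange(hsv,lo,hi)
        k,l,s,ce=cv2.connectedComponentsWithStats(m)
        for i in range(1,k):
            if s[i,4]>30: print(n,name,s[i],ce[i],ray(c,*ce[i],z)[:2])
t=cs["top"]["image"][140:340,180:430,::-1];cv2.imwrite("pics/crop.png",cv2.resize(t,None,fx=3,fy=3,interpolation=cv2.INTER_CUBIC))
```

```text
top blue [256 289  18  18 249] [264.759  297.0924] [0.4561 0.0455]
top red [333 281  18  18 250] [341.384 289.648] [ 0.4666 -0.1061]
scene blue [506  51  12  17  62] [511.629   59.8226] [-0.0164  0.5969]
scene blue [285 159  14  15 140] [291.8214 164.7   ] [0.4638 0.0485]
scene red [221 156  14  13 128] [227.3438 161.5234] [ 0.4688 -0.1077]
```

View pics/crop.png

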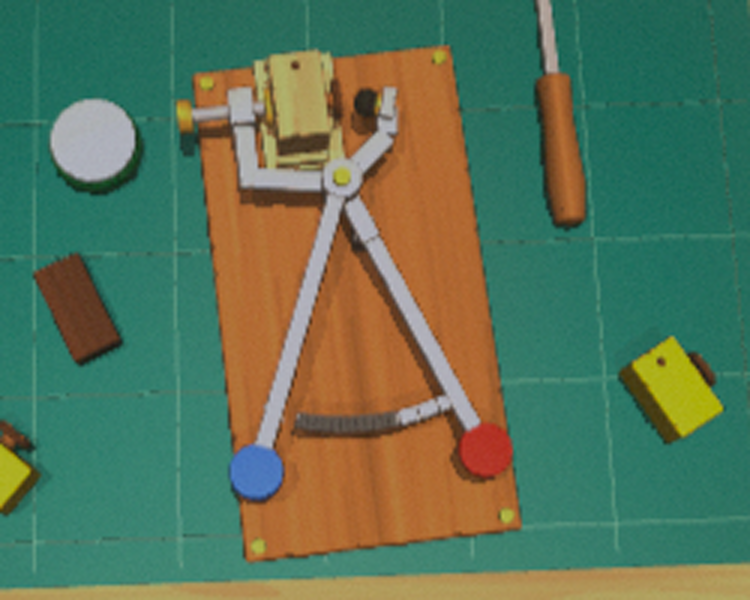

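The top view shows the blue disc at (265,297), the red disc at (341,290) and the pivot near (294,199). Three things are shaped like the blank: the pale wooden block in the clamp at (280,173), and two saturated yellow blocks on the mat at (175,295) and (405,270). The wooden one standing in the cradle is the one meant, and the enlarged crop confirms this. The disc spacing measures 152 mm, the same as the model, which gives a clamp yaw of about 5.2° and a pivot at about (0.651, -0.017).

>>> {"fn": "drive_tool", "kwargs": {
  "increments": [
    [[24,-28,0],[0,0,2.4],0],
    [[24,-28,0],[0,0,2.4],0],
    [[24,-28,0],[0,0,2.4],0],
    [[24,-28,0],[0,0,2.4],0],
    [[24,-28,0],[0,0,2.4],0],
    [[24,-28,0],[0,0,2.4],0],
    [[24,-28,0],[0,0,2.4],0],
    [[24,-28,0],[0,0,2.4],0]
  ]
}}

```text
clock: 1.77
eef_pos: [0.3091, 0.2608, 0.2316]
tool_rot: [-0.051, 0.999, 0.0, 0.0]
ft_force: [1.2, 0.2, 0.6]
grip_width: -0.0
grasp_force: 0.0
```

>>> {"fn": "drive_tool", "kwargs": {
  "increments": [
    [[24,-28,0],[0,0,0],0],
    [[24,-28,0],[0,0,0],0],
    [[24,-28,0],[0,0,0],0],
    [[24,-28,0],[0,0,0],0],
    [[24,-28,0],[0,0,0],0],
    [[23,-28,0],[0,0,0],0],
    [[0,0,0],[0,0,0],0],
    [[0,0,0],[0,0,0],0]
  ]
}}

```text
clock: 2.43
eef_pos: [0.4521, 0.0928, 0.231]
tool_rot: [-0.048, 0.999, 0.0, -0.0]
ft_force: [-0.6, -0.0, -0.3]
grip_width: -0.0001
grasp_force: 0.0
```

>>> {"fn": "drive_tool", "kwargs": {
  "increments": [
    [[0,0,-36],[0,0,0],0],
    [[0,0,-36],[0,0,0],0],
    [[0,0,-36],[0,0,0],0],
    [[0,0,-36],[0,0,0],0],
    [[0,0,-25],[0,0,0],0],
    [[0,0,-10],[0,0,0],0],
    [[0,0,0],[0,0,0],0],
    [[0,0,0],[0,0,0],0]
  ]
}}

```text
clock: 3.1
eef_pos: [0.4504, 0.0952, 0.0522]
tool_rot: [-0.051, 0.999, -0.0, -0.001]
ft_force: [1.2, -0.6, -0.2]
grip_width: -0.0001
grasp_force: 0.0
```

Run:
```python
from h import *
o=get_obs();print(o["eef_pos"],o["ft_force"])
c=camera("wrist");d=camera("scene")
a=c["image"];b=cv2.resize(d["image"][130:290,180:350],(446,420),interpolation=cv2.INTER_CUBIC)
im=np.hstack([a,b]);cv2.imwrite("pics/w1.png",cv2.resize(im,None,fx=.79,fy=.79)[:,:,::-1])
```

```text
[0.45035723 0.0951798  0.05218186] [ 1.1919105  -0.62211194 -0.24250313]
```

View pics/w1.png

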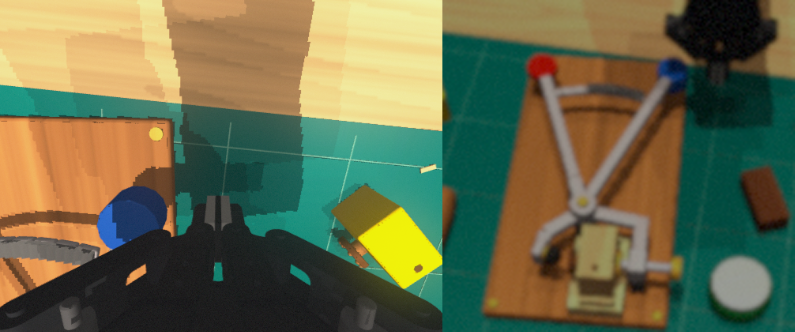

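The wrist view on the left shows the shut fingertips at (218,205) beside the blue disc at (132,215). The disc is clear on the tool's closing side, and the yellow look-alike at (390,235) is clear too. Next I approach until contact.

>>> {"fn": "drive_tool", "kwargs": {
  "increments": [
    [[0,-4,0],[0,0,0],0],
    [[0,-4,0],[0,0,0],0],
    [[0,-4,0],[0,0,0],0],
    [[0,0,0],[0,0,0],0]
  ]
}}

```text
clock: 3.53
eef_pos: [0.4517, 0.0815, 0.0529]
tool_rot: [-0.05, 0.999, -0.0, 0.001]
ft_force: [0.2, -0.7, -1.0]
grip_width: 0.0001
grasp_force: 0.0
```

>>> {"fn": "drive_tool", "kwargs": {
  "increments": [
    [[0,-3,0],[0,0,0],0],
    [[0,-3,0],[0,0,0],0],
    [[0,-2,0],[0,0,0],0],
    [[0,0,0],[0,0,0],0]
  ]
}}

```text
clock: 3.87
eef_pos: [0.451, 0.0745, 0.0524]
tool_rot: [-0.05, 0.999, 0.001, -0.0]
ft_force: [-1.8, 2.4, 1.8]
grip_width: 0.0001
grasp_force: 1.5
```

>>> {"fn": "drive_tool", "kwargs": {
  "increments": [
    [[-1,-3,0],[0,0,0],0],
    [[-1,-3,0],[0,0,0],0],
    [[-1,-3,0],[0,0,0],0],
    [[-1,-3,0],[0,0,0],0],
    [[-1,-3,0],[0,0,0],0],
    [[-1,-3,0],[0,0,0],0],
    [[-0.5,-3,0],[0,0,0],0],
    [[0,0,0],[0,0,0],0]
  ]
}}

```text
clock: 4.53
eef_pos: [0.4441, 0.0533, 0.0522]
tool_rot: [-0.05, 0.999, 0.001, -0.001]
ft_force: [-3.5, 4.6, 2.5]
grip_width: -0.0
grasp_force: 2.6
```

>>> {"fn": "drive_tool", "kwargs": {
  "increments": [
    [[-0.5,-2,0],[0,0,0],0],
    [[0,-2,0],[0,0,0],0],
    [[0,-2,0],[0,0,0],0],
    [[0,0,0],[0,0,0],0]
  ]
}}

```text
clock: 4.87
eef_pos: [0.4432, 0.0474, 0.052]
tool_rot: [-0.05, 0.999, 0.001, -0.001]
ft_force: [-4.3, 4.0, 2.4]
grip_width: -0.0002
grasp_force: 2.6
```

>>> {"fn": "drive_tool", "kwargs": {
  "increments": [
    [[-2,-1,0],[0,0,0],0],
    [[-0.5,-2,0],[0,0,0],0],
    [[-0.5,-2,0],[0,0,0],0],
    [[-0.5,-2,0],[0,0,0],0],
    [[0,0,0],[0,0,0],0]
  ]
}}

```text
clock: 5.28
eef_pos: [0.4414, 0.0402, 0.0523]
tool_rot: [-0.05, 0.999, 0.0, 0.001]
ft_force: [-0.2, 4.6, -0.9]
grip_width: -0.0001
grasp_force: 2.1
```

>>> {"fn": "drive_tool", "kwargs": {
  "increments": [
    [[-0.5,-2,0],[0,0,0],0],
    [[-0.5,-2,0],[0,0,0],0],
    [[0,0,0],[0,0,0],0]
  ]
}}

```text
clock: 5.53
eef_pos: [0.4406, 0.0367, 0.0523]
tool_rot: [-0.05, 0.999, 0.001, 0.001]
ft_force: [0.1, 5.3, -0.6]
grip_width: -0.0001
grasp_force: 2.7
```

```bash
cat > s.py <<'E'
from h import *
yaw=.0907;R=np.array([[np.cos(yaw),-np.sin(yaw)],[np.sin(yaw),np.cos(yaw)]]);P=np.array([.651,-.017])
def st():
    o=get_obs();t=R.T@(np.array(o["eef_pos"])[:2]-P)*1000;F=-R.T@np.array(o["ft_force"])[:2]
    c=t-[0,11];tq=(c[0]*F[1]-c[1]*F[0])/205
    print("tcp clamp",t.round(1),"F on disc",F.round(1),"push",round(tq,2),"q",round(.4-np.arcsin((t[1]-29)/205),3),o["clock"])
if __name__=="__main__":
    st()
    c=camera("top");hsv=cv2.cvtColor(c["image"],cv2.COLOR_RGB2HSV)
E
python3 s.py
```

```text
tcp clamp [-204.7   72.5] F on disc [-0.6 -5.3] push 5.44 q 0.186 5.5333
```

>>> {"fn": "drive_tool", "kwargs": {
  "increments": [
    [[-0.3,-2,0],[0,0,0],0],
    [[-0.3,-2,0],[0,0,0],0],
    [[0,0,0],[0,0,0],0]
  ]
}}

```text
clock: 5.83
eef_pos: [0.4399, 0.033, 0.0524]
tool_rot: [-0.05, 0.999, 0.001, 0.001]
ft_force: [0.9, 6.6, -1.5]
grip_width: -0.0003
grasp_force: 3.4
```

>>> {"fn": "drive_tool", "kwargs": {
  "increments": [
    [[-0.3,-2,0],[0,0,0],0],
    [[0,0,0],[0,0,0],0]
  ]
}}

```text
clock: 6.0
eef_pos: [0.4396, 0.0315, 0.0524]
tool_rot: [-0.051, 0.999, 0.002, 0.001]
ft_force: [0.0, 7.6, 0.4]
grip_width: -0.0003
grasp_force: 4.0
```

>>> {"fn": "drive_tool", "kwargs": {
  "increments": [
    [[-0.3,-2,0],[0,0,0],0],
    [[0,0,0],[0,0,0],0]
  ]
}}

```text
clock: 6.17
eef_pos: [0.4393, 0.0297, 0.0524]
tool_rot: [-0.051, 0.999, 0.002, 0.001]
ft_force: [-0.1, 9.1, -0.5]
grip_width: -0.0002
grasp_force: 4.2
```

```bash
python3 s.py
```

```text
tcp clamp [-206.6   65.7] F on disc [-0.7 -9.1] push 9.34 q 0.22 6.1667
```

>>> {"fn": "drive_tool", "kwargs": {
  "increments": [
    [[-0.3,-2,0],[0,0,0],0],
    [[0,0,0],[0,0,0],0]
  ]
}}

```text
clock: 6.38
eef_pos: [0.4389, 0.0273, 0.0524]
tool_rot: [-0.051, 0.999, 0.001, 0.001]
ft_force: [-0.3, 7.1, -1.0]
grip_width: -0.0003
grasp_force: 3.5
```

>>> {"fn": "drive_tool", "kwargs": {
  "increments": [
    [[-0.3,-2,0],[0,0,0],0],
    [[0,0,0],[0,0,0],0]
  ]
}}

```text
clock: 6.55
eef_pos: [0.4387, 0.0261, 0.0524]
tool_rot: [-0.051, 0.999, 0.002, 0.001]
ft_force: [-0.2, 9.9, -0.6]
grip_width: -0.0001
grasp_force: 4.9
```

>>> {"fn": "drive_tool", "kwargs": {
  "increments": [
    [[-0.3,-2,0],[0,0,0],0],
    [[0,0,0],[0,0,0],0]
  ]
}}

```text
clock: 6.72
eef_pos: [0.4385, 0.0245, 0.0524]
tool_rot: [-0.051, 0.999, 0.003, 0.001]
ft_force: [0.5, 11.7, -1.1]
grip_width: 0.0003
grasp_force: 5.5
```

Run:
```python
from s import *
st()
d=camera("scene");t=camera("top")
a=cv2.resize(d["image"][200:290,200:300],(440,396),interpolation=cv2.INTER_CUBIC);b=cv2.resize(t["image"][145:215,250:320],(360,396),interpolation=cv2.INTER_CUBIC)
cv2.imwrite("pics/w2.png",np.hstack([a,b])[:,:,::-1])
```

```text
tcp clamp [-207.9   60.6] F on disc [ -1.5 -11.7] push 12.19 q 0.245 6.7167
```

View pics/w2.png

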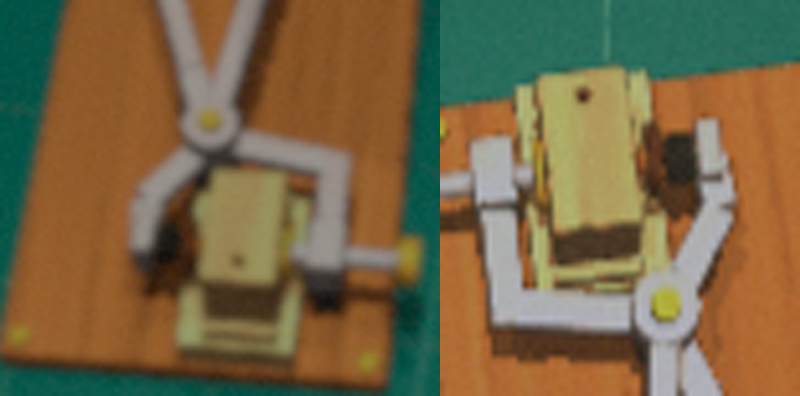

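Both crops show the pad at (680,155) on the right touching the rosette, and the blank backed on the brass screw. One click has passed so far. I keep pushing.

>>> {"fn": "drive_tool", "kwargs": {
  "increments": [
    [[-0.3,-2,0],[0,0,0],0],
    [[0,0,0],[0,0,0],0]
  ]
}}

```text
clock: 6.98
eef_pos: [0.4382, 0.0226, 0.0524]
tool_rot: [-0.051, 0.999, 0.003, 0.001]
ft_force: [-0.4, 10.5, -0.7]
grip_width: -0.0003
grasp_force: 5.5
```

>>> {"fn": "drive_tool", "kwargs": {
  "increments": [
    [[-0.3,-2,0],[0,0,0],0],
    [[0,0,0],[0,0,0],0]
  ]
}}

```text
clock: 7.15
eef_pos: [0.4379, 0.0202, 0.0524]
tool_rot: [-0.051, 0.999, 0.002, 0.001]
ft_force: [0.1, 9.6, -1.1]
grip_width: -0.0001
grasp_force: 4.7
```

>>> {"fn": "drive_tool", "kwargs": {
  "increments": [
    [[-0.2,-1.5,0],[0,0,0],0],
    [[0,0,0],[0,0,0],0]
  ]
}}

```text
clock: 7.32
eef_pos: [0.4378, 0.0191, 0.0524]
tool_rot: [-0.051, 0.999, 0.003, 0.001]
ft_force: [1.2, 11.3, -1.6]
grip_width: 0.0001
grasp_force: 5.6
```

```bash
python3 s.py
```

```text
tcp clamp [-209.1   55.2] F on disc [ -2.2 -11.1] push 11.8 q 0.272 7.3167
```

>>> {"fn": "drive_tool", "kwargs": {
  "increments": [
    [[-0.2,-1.5,0],[0,0,0],0],
    [[0,0,0],[0,0,0],0]
  ]
}}

```text
clock: 7.53
eef_pos: [0.4376, 0.0178, 0.0524]
tool_rot: [-0.051, 0.999, 0.003, 0.001]
ft_force: [1.1, 11.8, -0.7]
grip_width: -0.0
grasp_force: 5.8
```

>>> {"fn": "drive_tool", "kwargs": {
  "increments": [
    [[-0.1,-1.5,0],[0,0,0],0],
    [[0,0,0],[0,0,0],0]
  ]
}}

```text
clock: 7.7
eef_pos: [0.4374, 0.0165, 0.0524]
tool_rot: [-0.051, 0.999, 0.003, 0.001]
ft_force: [0.7, 12.1, -0.7]
grip_width: 0.0001
grasp_force: 6.1
```

>>> {"fn": "drive_tool", "kwargs": {
  "increments": [
    [[-0.1,-1.5,0],[0,0,0],0],
    [[0,0,0],[0,0,0],0]
  ]
}}

```text
clock: 7.87
eef_pos: [0.4372, 0.0139, 0.0524]
tool_rot: [-0.051, 0.999, 0.002, 0.001]
ft_force: [0.1, 7.7, -0.9]
grip_width: -0.0
grasp_force: 4.0
```

```bash
python3 s.py
```

```text
tcp clamp [-210.2   50.2] F on disc [-0.8 -7.7] push 7.99 q 0.297 7.8667
```

>>> {"fn": "drive_tool", "kwargs": {
  "increments": [
    [[-0.1,-1.5,0],[0,0,0],0],
    [[0,0,0],[0,0,0],0]
  ]
}}

```text
clock: 8.08
eef_pos: [0.4371, 0.0128, 0.0524]
tool_rot: [-0.051, 0.999, 0.003, 0.001]
ft_force: [0.2, 11.1, -0.1]
grip_width: 0.0001
grasp_force: 5.2
```

>>> {"fn": "drive_tool", "kwargs": {
  "increments": [
    [[-0.1,-1.5,0],[0,0,0],0],
    [[0,0,0],[0,0,0],0]
  ]
}}

```text
clock: 8.25
eef_pos: [0.437, 0.0117, 0.0524]
tool_rot: [-0.051, 0.999, 0.003, 0.001]
ft_force: [0.5, 11.7, 0.0]
grip_width: 0.0
grasp_force: 5.7
```

>>> {"fn": "drive_tool", "kwargs": {
  "increments": [
    [[-0.1,-1.5,0],[0,0,0],0],
    [[0,0,0],[0,0,0],0]
  ]
}}

```text
clock: 8.42
eef_pos: [0.4369, 0.0103, 0.0524]
tool_rot: [-0.051, 0.999, 0.003, 0.001]
ft_force: [0.6, 12.6, -0.5]
grip_width: 0.0004
grasp_force: 5.9
```

>>> {"fn": "drive_tool", "kwargs": {
  "increments": [
    [[-0.1,-1,0],[0,0,0],0],
    [[0,0,0],[0,0,0],0]
  ]
}}

```text
clock: 8.58
eef_pos: [0.4368, 0.0095, 0.0524]
tool_rot: [-0.051, 0.999, 0.003, 0.001]
ft_force: [1.1, 12.2, -0.5]
grip_width: -0.0001
grasp_force: 6.2
```

Run:
```python
from s import *
st()
d=camera("scene");t=camera("top")
a=cv2.resize(d["image"][200:290,200:300],(440,396),interpolation=cv2.INTER_CUBIC);b=cv2.resize(t["image"][145:215,250:320],(360,396),interpolation=cv2.INTER_CUBIC)
cv2.imwrite("pics/w3.png",np.hstack([a,b])[:,:,::-1])
```

```text
tcp clamp [-210.9   45.8] F on disc [ -2.2 -12. ] push 12.77 q 0.318 8.5833
```

View pics/w3.png

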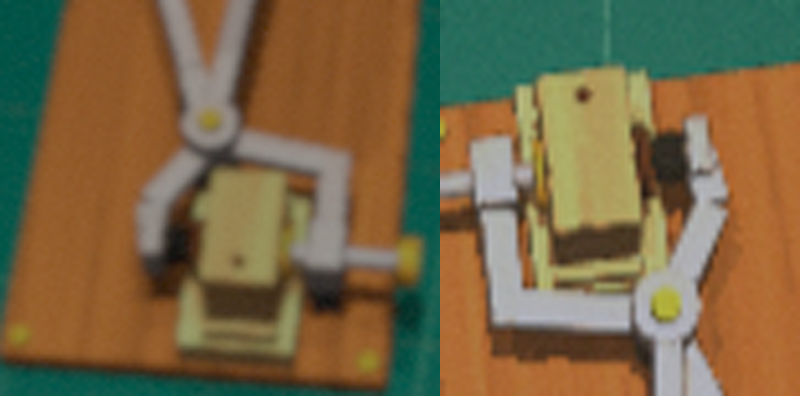

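The pad has moved about 10 px nearer the blank and the rosette is sliding in, with a small gap still showing at (640,160). I keep pushing.

>>> {"fn": "drive_tool", "kwargs": {
  "increments": [
    [[-0.1,-1,0],[0,0,0],0],
    [[0,0,0],[0,0,0],0]
  ]
}}

```text
clock: 8.85
eef_pos: [0.4367, 0.0082, 0.0524]
tool_rot: [-0.051, 0.999, 0.003, 0.001]
ft_force: [-0.0, 11.2, 0.2]
grip_width: 0.0001
grasp_force: 5.5
```

>>> {"fn": "drive_tool", "kwargs": {
  "increments": [
    [[-0.1,-1,0],[0,0,0],0],
    [[0,0,0],[0,0,0],0]
  ]
}}

```text
clock: 9.02
eef_pos: [0.4366, 0.0064, 0.0524]
tool_rot: [-0.051, 0.999, 0.002, 0.001]
ft_force: [-0.2, 9.1, -0.2]
grip_width: 0.0002
grasp_force: 4.3
```

>>> {"fn": "drive_tool", "kwargs": {
  "increments": [
    [[0,-1,0],[0,0,0],0],
    [[0,0,0],[0,0,0],0]
  ]
}}

```text
clock: 9.18
eef_pos: [0.4366, 0.0059, 0.0524]
tool_rot: [-0.051, 0.999, 0.003, 0.001]
ft_force: [0.7, 11.4, -0.7]
grip_width: -0.0
grasp_force: 5.3
```

>>> {"fn": "drive_tool", "kwargs": {
  "increments": [
    [[0,-1,0],[0,0,0],0],
    [[0,0,0],[0,0,0],0]
  ]
}}

```text
clock: 9.35
eef_pos: [0.4365, 0.0052, 0.0524]
tool_rot: [-0.051, 0.999, 0.003, 0.001]
ft_force: [0.3, 11.7, -0.9]
grip_width: 0.0001
grasp_force: 5.8
```

```bash
python3 s.py
```

```text
tcp clamp [-211.6   41.6] F on disc [ -1.3 -11.6] push 12.2 q 0.339 9.35
```

>>> {"fn": "drive_tool", "kwargs": {
  "increments": [
    [[0,-1,0],[0,0,0],0],
    [[0,0,0],[0,0,0],0]
  ]
}}

```text
clock: 9.57
eef_pos: [0.4365, 0.0044, 0.0524]
tool_rot: [-0.051, 0.999, 0.003, 0.001]
ft_force: [0.1, 12.1, 0.4]
grip_width: -0.0
grasp_force: 6.0
```

>>> {"fn": "drive_tool", "kwargs": {
  "increments": [
    [[0,-1,0],[0,0,0],0],
    [[0,0,0],[0,0,0],0]
  ]
}}

```text
clock: 9.73
eef_pos: [0.4364, 0.0035, 0.0524]
tool_rot: [-0.051, 0.999, 0.003, 0.001]
ft_force: [0.0, 12.8, 0.0]
grip_width: -0.0001
grasp_force: 6.2
```

>>> {"fn": "drive_tool", "kwargs": {
  "increments": [
    [[0,-1,0],[0,0,0],0],
    [[0,0,0],[0,0,0],0]
  ]
}}

```text
clock: 9.9
eef_pos: [0.4364, 0.0027, 0.0524]
tool_rot: [-0.051, 0.999, 0.004, 0.001]
ft_force: [0.2, 14.1, -0.4]
grip_width: -0.0001
grasp_force: 6.5
```

>>> {"fn": "drive_tool", "kwargs": {
  "increments": [
    [[0,-1,0],[0,0,0],0],
    [[0,0,0],[0,0,0],0]
  ]
}}

```text
clock: 10.07
eef_pos: [0.4364, 0.0018, 0.0524]
tool_rot: [-0.051, 0.999, 0.004, 0.001]
ft_force: [-0.8, 13.7, 1.5]
grip_width: 0.0001
grasp_force: 6.5
```

```bash
python3 s.py
```

```text
tcp clamp [-212.    38.1] F on disc [ -0.5 -13.7] push 14.27 q 0.355 10.0667
```

>>> {"fn": "drive_tool", "kwargs": {
  "increments": [
    [[0,-1,0],[0,0,0],0],
    [[0,0,0],[0,0,0],0]
  ]
}}

```text
clock: 10.28
eef_pos: [0.4363, -0.0001, 0.0523]
tool_rot: [-0.051, 0.999, 0.002, 0.001]
ft_force: [-0.5, 8.7, 0.3]
grip_width: 0.0002
grasp_force: 4.2
```

>>> {"fn": "drive_tool", "kwargs": {
  "increments": [
    [[0,-0.7,0],[0,0,0],0],
    [[0,0,0],[0,0,0],0]
  ]
}}

```text
clock: 10.45
eef_pos: [0.4363, -0.0007, 0.0523]
tool_rot: [-0.051, 0.999, 0.003, 0.001]
ft_force: [-0.5, 11.5, -0.2]
grip_width: -0.0
grasp_force: 5.4
```

Run:
```python
from s import *
st()
d=camera("scene");t=camera("top")
a=cv2.resize(d["image"][230:280,220:270],(400,400),interpolation=cv2.INTER_CUBIC);b=cv2.resize(t["image"][155:195,270:310],(400,400),interpolation=cv2.INTER_CUBIC)
cv2.imwrite("pics/w4.png",np.hstack([a,b])[:,:,::-1])
```

```text
tcp clamp [-212.3   35.6] F on disc [ -0.5 -11.5] push 11.95 q 0.368 10.45
```

View pics/w4.png

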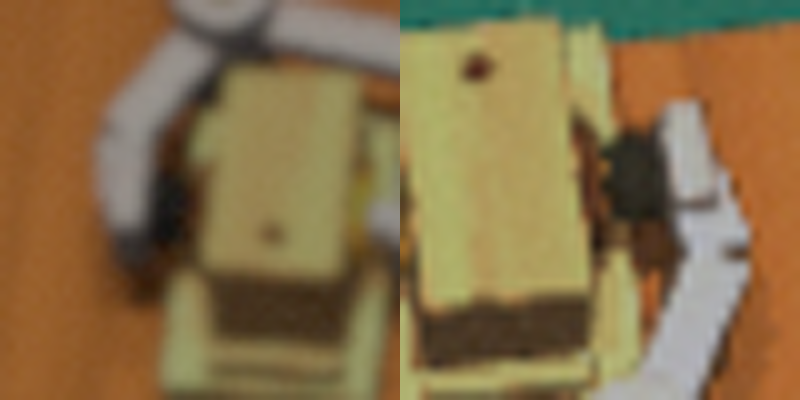

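>>> {"fn": "drive_tool", "kwargs": {
  "increments": [
    [[0,-1,0],[0,0,0],0],
    [[0,0,0],[0,0,0],0]
  ]
}}

```text
clock: 10.72
eef_pos: [0.4363, -0.0011, 0.0523]
tool_rot: [-0.051, 0.999, 0.004, 0.001]
ft_force: [-0.9, 12.9, 0.2]
grip_width: 0.0001
grasp_force: 6.4
```

>>> {"fn": "drive_tool", "kwargs": {
  "increments": [
    [[0,-1,0],[0,0,0],0],
    [[0,0,0],[0,0,0],0]
  ]
}}

```text
clock: 10.88
eef_pos: [0.4363, -0.0016, 0.0523]
tool_rot: [-0.051, 0.999, 0.004, 0.001]
ft_force: [-0.2, 15.0, 0.9]
grip_width: -0.0
grasp_force: 7.1
```

Run:
```python
from s import *
st()
t=camera("top")
for u,z in((287.4,.08),(290.3,.055),(288.3,.055)): print(u,z,R.T@(ray(t,u,172,z)[:2]-P)*1000)
```

```text
tcp clamp [-212.4   34.8] F on disc [ -1.2 -15. ] push 15.63 q 0.372 10.8833
287.4 0.08 [55.69017761  4.45785859]
290.3 0.055 [62.66414563 -3.01126058]
288.3 0.055 [63.17403919  1.13231533]
```

At the same point after a click the push is now about 3 N above the sliding level, and the last peak was higher too, so the rosette looks home. I take the hand off, so the ratchet locks, and check with the wrist camera before unlocking.

>>> {"fn": "drive_tool", "kwargs": {
  "increments": [
    [[0,4,0],[0,0,0],0],
    [[0,8,0],[0,0,0],0],
    [[0,15,0],[0,0,0],0],
    [[0,15,10],[0,0,0],0],
    [[0,0,36],[0,0,0],0],
    [[0,0,36],[0,0,0],0],
    [[0,0,36],[0,0,0],0],
    [[0,0,0],[0,0,0],0]
  ]
}}

```text
clock: 11.6
eef_pos: [0.4409, 0.0366, 0.1772]
tool_rot: [-0.05, 0.999, -0.001, 0.007]
ft_force: [1.4, 0.5, -0.2]
grip_width: 0.0
grasp_force: 0.0
```

Run:
```python
from s import *
o=get_obs();c=camera("wrist");V=np.array(c["view"]);R3=V[:3,:3];cp=-R3.T@V[:3,3]
print("tcp",o["eef_pos"],"cam",cp.round(3),"fwd",R3[2].round(3),"right",R3[0].round(3),c["K"][0][0])
t=camera("top");hsv=cv2.cvtColor(t["image"],cv2.COLOR_RGB2HSV)
m=cv2.inRange(hsv,(100,120,40),(125,255,255));k,l,s,ce=cv2.connectedComponentsWithStats(m)
for i in range(1,k):
    if s[i,4]>60:
        p=R.T@(ray(t,*ce[i],.071)[:2]-P)*1000;print(s[i],p,"q",.4-np.arctan2(p[1],-p[0]))
print("pad world",P+R@[.06,-.012])
```

```text
tcp [0.44087609 0.0365873  0.17720635] cam [0.37  0.029 0.319] fwd [ 0.285  0.026 -0.958] right [-0.099  0.995 -0.002] 310.73915974006144
pad world [ 0.71184028 -0.02351613]
```

>>> {"fn": "drive_tool", "kwargs": {
  "increments": [
    [[37,-7.5,0],[0,0,0],0],
    [[37,-7.5,0],[0,0,0],0],
    [[37,-7.5,0],[0,0,0],0],
    [[37,-7.5,0],[0,0,0],0],
    [[37,-7.5,0],[0,0,0],0],
    [[37,-7.5,0],[0,0,0],0],
    [[34,-7.5,-30],[0,0,0],0],
    [[0,0,0],[0,0,0],0]
  ]
}}

```text
clock: 12.37
eef_pos: [0.6894, -0.017, 0.1289]
tool_rot: [-0.049, 0.999, -0.001, -0.007]
ft_force: [-2.5, -0.9, -4.5]
grip_width: -0.0003
grasp_force: 0.0
```

Run:
```python
from s import *
o=get_obs();c=camera("wrist");print(o["eef_pos"])
t=camera("top");hsv=cv2.cvtColor(t["image"],cv2.COLOR_RGB2HSV)
m=cv2.inRange(hsv,(100,120,40),(125,255,255));k,l,s,ce=cv2.connectedComponentsWithStats(m)
for i in range(1,k):
    if s[i,4]>60:
        p=R.T@(ray(t,*ce[i],.071)[:2]-P)*1000;print(s[i],p,"q",.4-np.arctan2(p[1],-p[0]))
u,v=proj(c,[.712,-.02,.055]);print(u,v)
u=int(np.clip(u,80,480));v=int(np.clip(v,75,345))
np.save("wr.npy",c["image"]);print(u-80,v-75)
im=c["image"][v-75:v+75,u-80:u+80]
cv2.imwrite("pics/w5.png",cv2.resize(im,(800,600)[:2] if 0 else (640,600),interpolation=cv2.INTER_CUBIC)[:,:,::-1])
```

```text
[ 0.68941826 -0.01703482  0.12893313]
269.3081339077161 249.34022416195987
189 174
```

View pics/w5.png

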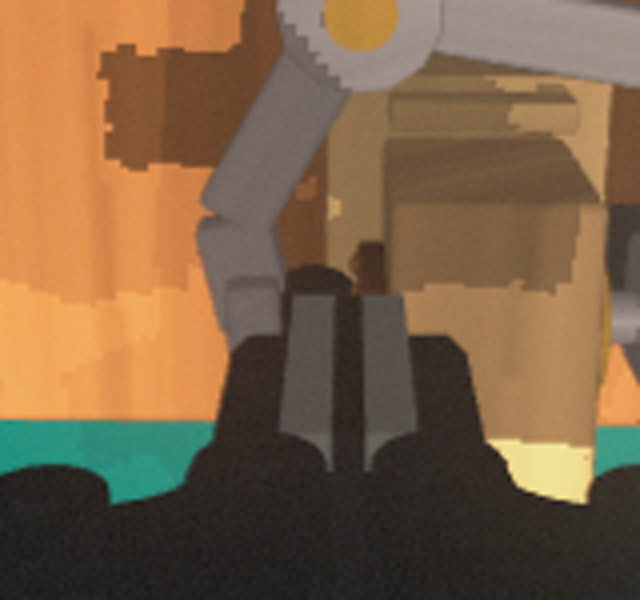

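The wrist crop shows the rosette at (370,265), thin and hard against the blank's face edge (x≈386), but the fingers partly hide it. I move 20 mm further on to see all of it.

>>> {"fn": "drive_tool", "kwargs": {
  "increments": [
    [[15,0,0],[0,0,0],0],
    [[0,0,15],[0,0,0],0],
    [[0,0,0],[0,0,0],0],
    [[0,0,0],[0,0,0],0],
    [[0,0,0],[0,0,0],0]
  ]
}}

```text
clock: 12.88
eef_pos: [0.7032, -0.0146, 0.1597]
tool_rot: [-0.05, 0.999, -0.0, 0.001]
ft_force: [-0.3, -0.0, -0.7]
grip_width: -0.0001
grasp_force: 0.0
```

Run:
```python
from s import *
o=get_obs();c=camera("wrist");print(o["eef_pos"],o["ft_force"])
u,v=proj(c,[.712,-.02,.055]);print(u,v)
for p in(([.03+.01,0,0]),): pass
f=lambda x,y,z:proj(c,[*(P+R@np.array([x,y])),z]).round(1)
print("per mm y at z55",f(.06,-.005,.055)-f(.06,-.015,.055))
u,v=int(u),int(v)
im=c["image"][v-50:v+35,u-50:u+50]
cv2.imwrite("pics/w6.png",cv2.resize(im,(700,595),interpolation=cv2.INTER_NEAREST)[:,:,::-1])
```

```text
[ 0.70322451 -0.01463482  0.15971361] [-0.25075392 -0.01875236 -0.65441305]
268.6469802881218 217.58508716080541
per mm y at z55 [12.   0.1]
```

View pics/w6.png

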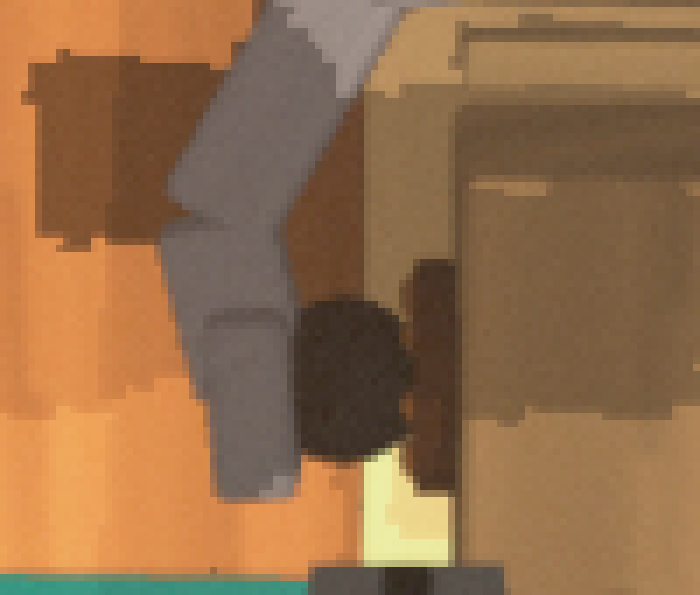

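The rosette (403–457, 260–492) sits directly against the blank's face line (x≈457) with no gap. The pad bears on it and the ratchet is holding with the hand off. I go on to the red disc.

>>> {"fn": "drive_tool", "kwargs": {
  "increments": [
    [[-34,-13,0],[0,0,0],0],
    [[-34,-13,0],[0,0,0],0],
    [[-34,-13,0],[0,0,0],0],
    [[-34,-13,0],[0,0,0],0],
    [[-34,-13,0],[0,0,0],0],
    [[-34,-13,0],[0,0,0],0],
    [[-32,-13,0],[0,0,0],0],
    [[0,0,0],[0,0,0],0]
  ]
}}

```text
clock: 13.6
eef_pos: [0.4595, -0.1065, 0.1572]
tool_rot: [-0.048, 0.999, 0.0, -0.004]
ft_force: [-0.4, 0.2, -0.7]
grip_width: 0.0002
grasp_force: 0.0
```

>>> {"fn": "drive_tool", "kwargs": {
  "increments": [
    [[0,0,0],[0,0,0],0],
    [[0,0,0],[0,0,0],0],
    [[0,0,0],[0,0,0],0],
    [[0,0,0],[0,0,0],0],
    [[0,0,0],[0,0,0],0],
    [[0,0,0],[0,0,0],0],
    [[0,0,0],[0,0,0],0],
    [[0,0,0],[0,0,0],0]
  ]
}}

```text
clock: 14.27
eef_pos: [0.4679, -0.1056, 0.1579]
tool_rot: [-0.05, 0.999, 0.0, -0.0]
ft_force: [-0.3, -0.0, -0.0]
grip_width: 0.0001
grasp_force: 0.0
```

```bash
cat > d.py <<'E'
from s import *
o=get_obs();print(o["clock"],o["eef_pos"],o["ft_force"])
for n in("wrist","scene","top"):
    c=camera(n);hsv=cv2.cvtColor(c["image"],cv2.COLOR_RGB2HSV)
    for name,lo,hi,z in(("blue",(100,120,30),(125,255,255),.071),("red",(0,150,40),(6,255,255),.057)):
        m=cv2.inRange(hsv,lo,hi);k,l,s,ce=cv2.connectedComponentsWithStats(m)
        for i in range(1,k):
            if s[i,4]>60:
                w=ray(c,*ce[i],z)[:2];p=R.T@(w-P)*1000
                print(n,name,s[i],w.round(4),p.round(1),"q",round(.4-np.arctan2(p[1],-p[0]),3))
E
python3 d.py
```

```text
14.2667 [ 0.46794435 -0.10557409  0.15788414] [-0.25948191 -0.04479051 -0.02955063]
wrist blue [ 356  178   45   43 1505] [ 0.4484 -0.0295] [-202.9    5.9] q 0.371
wrist red [ 253  188   43   43 1419] [ 0.4671 -0.1074] [-191.3  -73.4] q 0.766
scene blue [493  51  35  44 447] [0.0519 0.5842] [-542.2  652.9] q -0.478
scene blue [254 151  15  15 129] [ 0.4514 -0.027 ] [-199.7    8.2] q 0.359
scene red [222 157  14  13 107] [ 0.4717 -0.106 ] [-186.6  -72.4] q 0.77
top blue [295 293  17  18 239] [ 0.4464 -0.0281] [-204.7    7.5] q 0.363
```

It is locked at q ≈ 0.365 and has been untouched for over 3 s. The finger is over the red disc, so I press it.

>>> {"fn": "drive_tool", "kwargs": {
  "increments": [
    [[0,0,-30],[0,0,0],0],
    [[0,0,-30],[0,0,0],0],
    [[-0.5,-1,-20],[0,0,0],0],
    [[0,0,-10],[0,0,0],0],
    [[0,0,0],[0,0,0],0],
    [[0,0,0],[0,0,0],0]
  ]
}}

```text
clock: 14.92
eef_pos: [0.4669, -0.1067, 0.0678]
tool_rot: [-0.05, 0.999, 0.0, -0.001]
ft_force: [0.5, 0.6, -0.3]
grip_width: 0.0003
grasp_force: 0.0
```

>>> {"fn": "drive_tool", "kwargs": {
  "increments": [
    [[0,0,-4],[0,0,0],0],
    [[0,0,-3],[0,0,0],0],
    [[0,0,-3],[0,0,0],0],
    [[0,0,-3],[0,0,0],0],
    [[0,0,-3],[0,0,0],0],
    [[0,0,0],[0,0,0],0],
    [[0,0,0],[0,0,0],0],
    [[0,0,0],[0,0,0],0]
  ]
}}

```text
clock: 15.58
eef_pos: [0.468, -0.107, 0.0529]
tool_rot: [-0.05, 0.999, -0.0, 0.001]
ft_force: [0.3, -0.8, 4.4]
grip_width: -0.0001
grasp_force: 2.5
```

```bash
python3 d.py
```

```text
15.5833 [ 0.46797656 -0.10703916  0.05288045] [ 0.27262412 -0.80323736  4.41768817]
wrist blue [547 244  13  55 290] [0.4488 0.0151] [-198.5   50.3] q 0.152
wrist red [ 241  228   70   47 1415] [ 0.4558 -0.1087] [-202.7  -73.7] q 0.749
scene blue [494  52  33  40 359] [0.0565 0.5816] [-537.9  650. ] q -0.479
scene blue [285 159  14  15 141] [0.4638 0.0487] [-180.5   82.4] q -0.028
top blue [256 289  18  18 250] [0.4561 0.0456] [-188.4   80. ] q -0.002
```

The clamp has swung fully open (top view q ≈ 0). I lift off and check.

>>> {"fn": "drive_tool", "kwargs": {
  "increments": [
    [[0,0,8],[0,0,0],0],
    [[0,0,25],[0,0,0],0],
    [[0,0,36],[0,0,0],0],
    [[0,0,36],[0,0,0],0],
    [[-20,0,30],[0,0,0],0],
    [[-30,0,0],[0,0,0],0],
    [[0,0,0],[0,0,0],0],
    [[0,0,0],[0,0,0],0]
  ]
}}

```text
clock: 16.4
eef_pos: [0.4159, -0.1065, 0.1878]
tool_rot: [-0.05, 0.999, 0.0, 0.0]
ft_force: [-0.2, -0.1, -0.5]
grip_width: 0.0001
grasp_force: 0.0
```

Run:
```python
from h import *
exec(open("d.py").read())
d=camera("scene");t=camera("top")
a=cv2.resize(d["image"][220:290,200:270],(400,400),interpolation=cv2.INTER_CUBIC);b=cv2.resize(t["image"][150:310,240:400],(400,400),interpolation=cv2.INTER_CUBIC)
cv2.imwrite("pics/w7.png",np.hstack([a,b])[:,:,::-1])
```

```text
16.4 [ 0.41590839 -0.10650683  0.1877636 ] [-0.15811135 -0.0838647  -0.45683973]
wrist blue [ 416  246   39   37 1065] [0.458  0.0443] [-186.7   78.5] q 0.002
wrist red [252 234  35  24 454] [ 0.4589 -0.1108] [-199.8  -76.1] q 0.764
scene blue [493  51  35  44 453] [0.0546 0.5837] [-539.5  652.2] q -0.48
scene blue [285 159  14  15 140] [0.4638 0.0483] [-180.5   82. ] q -0.026
scene red [221 155  15  14 149] [ 0.4667 -0.1076] [-191.7  -73.5] q 0.766
top blue [256 289  18  18 249] [0.4561 0.0455] [-188.4   79.9] q -0.001
top red [333 281  18  19 221] [ 0.4679 -0.1045] [-190.3  -70.6] q 0.755
```

View pics/w7.png

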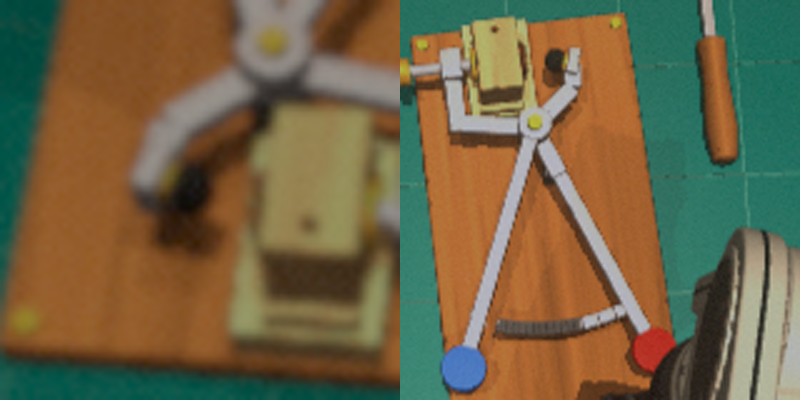

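The clamp is open and the pad is clear. There is plenty of time, so I take one last wrist look at the rosette before handing in.

>>> {"fn": "drive_tool", "kwargs": {
  "increments": [
    [[36,11.5,0],[0,0,0],0],
    [[36,11.5,0],[0,0,0],0],
    [[36,11.5,0],[0,0,0],0],
    [[36,11.5,0],[0,0,0],0],
    [[36,11.5,0],[0,0,0],0],
    [[36,11.5,0],[0,0,0],0],
    [[36,11.5,-15],[0,0,0],0],
    [[36,11.5,-15],[0,0,0],0]
  ]
}}

```text
clock: 17.32
eef_pos: [0.7079, -0.0137, 0.1566]
tool_rot: [-0.05, 0.999, -0.0, 0.001]
ft_force: [0.8, -1.1, 0.1]
grip_width: 0.0003
grasp_force: 0.0
```

>>> {"fn": "drive_tool", "kwargs": {
  "increments": [
    [[0,0,0],[0,0,0],0],
    [[0,0,0],[0,0,0],0],
    [[0,0,0],[0,0,0],0],
    [[0,0,0],[0,0,0],0]
  ]
}}

```text
clock: 17.65
eef_pos: [0.7051, -0.0151, 0.1583]
tool_rot: [-0.05, 0.999, -0.0, 0.001]
ft_force: [-1.4, -0.4, 0.4]
grip_width: 0.0003
grasp_force: 0.0
```

Run:
```python
from s import *
o=get_obs();c=camera("wrist");print(o["eef_pos"],o["clock"])
u,v=map(int,proj(c,[.712,-.02,.055]))
cv2.imwrite("pics/w8.png",cv2.resize(c["image"][v-50:v+35,u-50:u+50],(700,595),interpolation=cv2.INTER_NEAREST)[:,:,::-1])
```

```text
[ 0.70507098 -0.01505895  0.15830403] 17.65
```

View pics/w8.png

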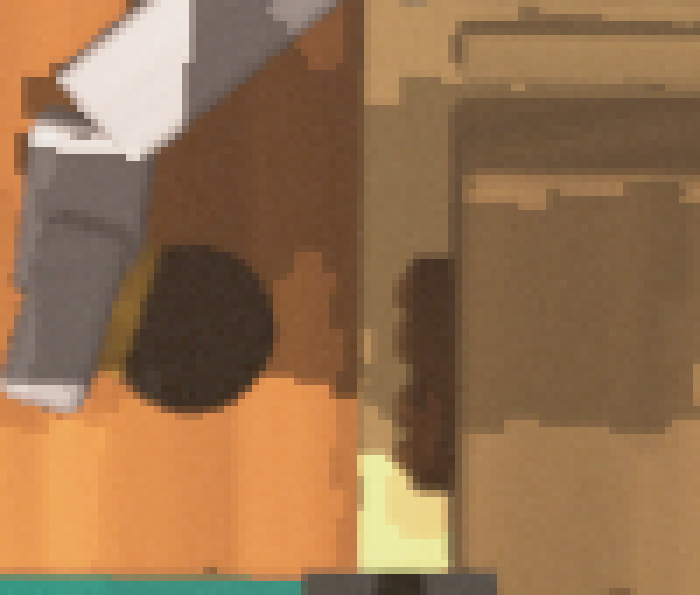

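The rosette (395–455, 260–490) lies directly on the face line with no gap, and the pad at (200,330) is well clear. I hand in.

```bash
python3 -c "
from workcell import job_done;print(job_done())"
```

```text
the job is handed in; nothing more can be done
None
```

I pressed the rosette flush with a peak push of about 15.6 N. The ratchet held it untouched for over 3 s, then the red disc released it and the clamp swung fully open. I handed the job in at about 18 s, and the last pictures show no gap at the rosette and the blank still in its cradle.

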